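# Sweep used caps through the gate of the discard tray

### The arm

A 6-joint arm with a two-finger parallel gripper is mounted at the origin on a cart in front of the work surface, level with it; the furniture and walls round the work are solid. World frame = base frame: x ahead of the robot, y to its left, z up, the work surface at z = 0. Lengths are in m, angles in degrees, forces in N, time in s.
With the tool pointing down it reaches from about 0.35 to 0.875 m from the base axis. Payload 4.2 kg.
Tool frame: the origin (TCP) lies on the front face of the gripper's body, between the roots of the fingers; the fingertips stand finger_overhang ahead of it and the grasp point (between the pads) lies 51 mm ahead of it (finger_overhang is the distance from the TCP to the fingertips, in m); z points along the fingers, y is the line along which they close (so a half turn about z gives the same grasp; the last joint's range is limited). The gripper opens to 87 mm and grips with 3 to 60 N. Pads are 19 mm wide; open, the fingers measure 117 mm over their backs; the gripper's body (75 mm by 190 mm) begins 51 mm behind the grasp point.
Start: joints at [-51.073, 22.042, 0.453, 0, -68.411, -14.817], TCP at [0.255, -0.57, 0.292] pointing down, gripper open.
Joint ranges: [-179.83, 179.83], [-69.29, 118.12], [-61.27, 80.66], [-181.25, 117.63], [-171.15, -9.14], [-177.46, 177.46]. Speed limits (degrees/s): [159.86, 159.86, 180, 180, 180, 180].

### API

Orientations are given as a 3x3 rotation matrix whose columns are the frame's x, y, z axes.
In Python, from station import sense, capture, camera_model, finish_job, finger_overhang gives the robot as it stands. The module is installed in compiled form; this text tells all that it offers.
- The arm moves only by the tool jog_arm, never from a script. Its argument "rows" is a list that holds one entry, the list of rows, each a list of 4 numbers: the shift along the tool's x, y, z in m, then the turn about the tool's z in rad. A call has 1 to 20 rows; each row shifts and turns the commanded pose from where the row before left it, along the tool's axes as they then stand; what a row does not reach is not made up. A row lasts 1/8 s, in which the tool goes at most 62.5 mm and 10.7 degrees, less where a joint would pass 70% of its speed; a pose out of reach is approached as far as the arm can. A call is refused whole if a number of a shift passes 0.0625 or a number of a turn 0.188, either way. A call with a gripper value outside its range is refused whole. "claw" is the opening, from 0 (shut) to 1 (fully open), set as the call begins (left out, the last holds). The fingers move at their own pace and stop on an object; the grip force is fixed at half the most. Time passes only in rows, so rows that do not move let the fingers close. It gives the time, the measured TCP pose, the force, the opening and the grip force at its end, in the units of the state.
- sense(): the state, without advancing time (a new reading comes with each control period).
- capture(name): name is "scene" or "top" or "wrist"; returns the picture (400x640x3 uint8, red, green, blue); there is no depth.
- camera_model(name): a dict with "fovy" (degrees; the focal length in pixels is half the picture's height over the tangent of half this angle, whatever the lens; pixels are square), "cx", "cy" (the principal point, pixels), "k1" (the pictures are not rectified: a ray, as slopes to the right and down, at radius r is drawn at 1 + k1 r^2 times it, then the intrinsics apply), "eye" and "rotation" of the camera in the world. Camera axes: x right, y down, z forward; pixel columns grow to the right and rows downward; lengths in m; the calibration is good to about 2 mm. A picture is of the moment at which its call begins: read the wrist's pose just before it. camera_model takes no time and is no camera call; for the wrist camera it gives the pose at the moment of the call.
- finish_job(): hands the job in; it is judged then, once.
The state is a dict: "time_s": time; "joints": joint angles; "joint_velocities": joint speeds; "effort": joint torques, N m; "tcp_pos": TCP position; "ee_rot": TCP orientation; "wrist_force": force on the tool from outside, world axes, zero at the start; "moment": the same for the moment, N m; "gripper_width": opening from 0.0 (shut) to 1.0 (fully open); "gripper_force": force on a finger pad.
Only numpy, scipy, OpenCV 4.12 (cv2) and the standard library are available. Lean on these libraries where they do the work, as an engineer would, in place of code of your own. Each camera call takes 0.05 s, during which the arm holds its last target. There are 200 camera calls.

### The job

Push the three loose white screw caps on the deck of the cap tray with the fingertips, one at a time, through the narrow gate between the low rails so that each drops into the discard slot behind it. Only push them: do not lift a cap or take it over the rails, and never have two caps in the gate together. Leave the two small bottles standing where they are on the deck, and do not disturb the timer and the carton beside the tray.

Things in the scene. Friction and masses are not known exactly. Their poses are not given: they have to be found in the camera images.
- sorter: the cap tray, fixed on the worktop: grey deck on darker panels, 222 mm long (its x), 180 mm wide (y); deck top 75 mm above the worktop, from x = -0.104 to a sharp edge at 0.060. Origin on the worktop under its middle; x points along the deck to gate and slot, z up. Dark rim rails 8 mm high, 5 mm thick (lower than the caps) edge its front and sides
- gate (a point): middle of the gate on the deck's top, at x = 0.048 of the tray, axes as the tray's: a straight lane 36 mm wide between two dark blocks 8 mm high that run from x = 0.036 to 0.060 and out to the sides. From the mouth two guide rails, 8 mm high, 6 mm thick, flare out at 45 degrees to about x = 0.018, |y| = 0.039
- slot (a point): middle of the mouth of the discard slot, level with the deck's top, at x = 0.086 of the tray, axes as the tray's. The slot is an open well from the deck's edge x = 0.060 to 0.112, |y| < 0.084, its floor 69 mm below the deck; its back and end walls stand 22 mm above the deck
- cap_a_center (a point): a loose plain white ribbed screw cap, a flat cylinder 28 mm across and 18 mm high, 14 g, standing on the deck closed side up; this point is its centre, 9 mm above its underside. All three caps are alike
- cap_b_center (a point): a loose plain white ribbed screw cap, a flat cylinder 28 mm across and 18 mm high, 14 g, standing on the deck closed side up; this point is its centre, 9 mm above its underside. All three caps are alike
- cap_c_center (a point): a loose plain white ribbed screw cap, a flat cylinder 28 mm across and 18 mm high, 14 g, standing on the deck closed side up; this point is its centre, 9 mm above its underside. All three caps are alike
- bottle_1: small amber dropper bottle with a black cap, 25 mm across, 62 mm high, 50 g, standing loose on the deck in one of the corners beside the guide rails; origin at the centre of its underside
- bottle_2: a second bottle just like bottle_1, in the other such corner of the deck; origin at the centre of its underside
- timer: white bench timer, 60 x 68 x 24 mm, loose on the worktop left of the tray; origin at the centre of its underside
- coverslip_box: white carton, 42 x 60 x 30 mm, loose on the worktop left of the tray, farther back; origin at the centre of its underside

How it is judged (in metres and radians):
On the way, in this order (a step that is already met when the one before it is completed fails the run):
1. a first cap has dropped into the discard slot (((x of cap_a_center in the frame of sorter between 0.058 and 0.114 m and y of cap_a_center in the frame of sorter between -0.086 and 0.086 m and height (world z) of cap_a_center below 0.072 m) or (x of cap_b_center in the frame of sorter between 0.058 and 0.114 m and y of cap_b_center in the frame of sorter between -0.086 and 0.086 m and height (world z) of cap_b_center below 0.072 m) or (x of cap_c_center in the frame of sorter between 0.058 and 0.114 m and y of cap_c_center in the frame of sorter between -0.086 and 0.086 m and height (world z) of cap_c_center below 0.072 m))), for 0.1 s.
2. a second cap has dropped into the slot ((((x of cap_a_center in the frame of sorter between 0.058 and 0.114 m and y of cap_a_center in the frame of sorter between -0.086 and 0.086 m and height (world z) of cap_a_center below 0.072 m) and (x of cap_b_center in the frame of sorter between 0.058 and 0.114 m and y of cap_b_center in the frame of sorter between -0.086 and 0.086 m and height (world z) of cap_b_center below 0.072 m)) or ((x of cap_a_center in the frame of sorter between 0.058 and 0.114 m and y of cap_a_center in the frame of sorter between -0.086 and 0.086 m and height (world z) of cap_a_center below 0.072 m) and (x of cap_c_center in the frame of sorter between 0.058 and 0.114 m and y of cap_c_center in the frame of sorter between -0.086 and 0.086 m and height (world z) of cap_c_center below 0.072 m)) or ((x of cap_b_center in the frame of sorter between 0.058 and 0.114 m and y of cap_b_center in the frame of sorter between -0.086 and 0.086 m and height (world z) of cap_b_center below 0.072 m) and (x of cap_c_center in the frame of sorter between 0.058 and 0.114 m and y of cap_c_center in the frame of sorter between -0.086 and 0.086 m and height (world z) of cap_c_center below 0.072 m)))), for 0.1 s.
3. the third cap has dropped into the slot (x of cap_a_center in the frame of sorter between 0.058 and 0.114 m and y of cap_a_center in the frame of sorter between -0.086 and 0.086 m and height (world z) of each of cap_a_center, cap_b_center, cap_c_center below 0.072 m and x of cap_b_center in the frame of sorter between 0.058 and 0.114 m and y of cap_b_center in the frame of sorter between -0.086 and 0.086 m and x of cap_c_center in the frame of sorter between 0.058 and 0.114 m and y of cap_c_center in the frame of sorter between -0.086 and 0.086 m), for 0.1 s.
At the end, for the whole second after the job is handed in: All three caps lie at rest in the well of the discard slot with their centres below the deck, and both small bottles stand upright on the deck within 20 mm of where they were (all of step 3 and linear speed of each of cap_a, cap_b, cap_c below 0.03 m/s and angle between each of bottle_1, bottle_2's own z axis and vertical below 0.15 rad and distance of each of bottle_1, bottle_2 from where it was at the start of the episode below 0.02 m); the robot touches nothing.
It fails at once if a cap is lifted (its centre more than 24 mm above the deck) (height (world z) of any of cap_a_center, cap_b_center, cap_c_center above 0.099 m).
It fails at once if two caps are in the gate lane at once (((x of cap_a_center in the frame of sorter between 0.03 and 0.062 m and height (world z) of cap_a_center above 0.073 m) and (x of cap_b_center in the frame of sorter between 0.03 and 0.062 m and height (world z) of cap_b_center above 0.073 m)) or ((x of cap_a_center in the frame of sorter between 0.03 and 0.062 m and height (world z) of cap_a_center above 0.073 m) and (x of cap_c_center in the frame of sorter between 0.03 and 0.062 m and height (world z) of cap_c_center above 0.073 m)) or ((x of cap_b_center in the frame of sorter between 0.03 and 0.062 m and height (world z) of cap_b_center above 0.073 m) and (x of cap_c_center in the frame of sorter between 0.03 and 0.062 m and height (world z) of cap_c_center above 0.073 m))).
It fails at once if a cap goes over the rails beside the gate ((x of cap_a_center in the frame of sorter between 0.036 and 0.058 m and height (world z) of cap_a_center above 0.075 m and (y of cap_a_center in the frame of sorter above 0.014 m or y of cap_a_center in the frame of sorter below -0.014 m)) or (x of cap_b_center in the frame of sorter between 0.036 and 0.058 m and height (world z) of cap_b_center above 0.075 m and (y of cap_b_center in the frame of sorter above 0.014 m or y of cap_b_center in the frame of sorter below -0.014 m)) or (x of cap_c_center in the frame of sorter between 0.036 and 0.058 m and height (world z) of cap_c_center above 0.075 m and (y of cap_c_center in the frame of sorter above 0.014 m or y of cap_c_center in the frame of sorter below -0.014 m))).
It fails at once if a cap falls off the tray ((height (world z) of cap_a_center below 0.065 m and (x of cap_a_center in the frame of sorter below 0.05 m or x of cap_a_center in the frame of sorter above 0.118 m or y of cap_a_center in the frame of sorter above 0.09 m or y of cap_a_center in the frame of sorter below -0.09 m)) or (height (world z) of cap_b_center below 0.065 m and (x of cap_b_center in the frame of sorter below 0.05 m or x of cap_b_center in the frame of sorter above 0.118 m or y of cap_b_center in the frame of sorter above 0.09 m or y of cap_b_center in the frame of sorter below -0.09 m)) or (height (world z) of cap_c_center below 0.065 m and (x of cap_c_center in the frame of sorter below 0.05 m or x of cap_c_center in the frame of sorter above 0.118 m or y of cap_c_center in the frame of sorter above 0.09 m or y of cap_c_center in the frame of sorter below -0.09 m))).
It fails at once if a small bottle is tipped, or a small bottle, the timer or the carton is shifted by 20 mm or more (angle between any of bottle_1, bottle_2's own z axis and vertical above 0.4 rad or distance of any of bottle_1, bottle_2, timer, coverslip_box from where it was at the start of the episode above 0.02 m).
It also fails if it takes over 58 s, if anything falls off the work surface, if the arm or the gripper's body presses on something with over 40 N, if the wrist force passes 120 N, or if a joint passes its speed limit or range.

## Working session

There is one attempt and no reset: what is moved stays moved. The work goes in short steps, Python scripts to look and compute and a tool call to move; the robot and the scene stay as the last step left them, time stands still between calls to the robot, and variables do not carry over. Pictures are saved under pics/ and viewed, at most 10 in all, crops included, and the job is handed in when it is done.

Besides the shell and the picture viewer there is one more tool, called after ">>>" as name(argument=value, ...), one argument or row to a line, values as JSON. jog_arm: Moves the arm, as the interface text tells. Its arguments: {"type":"object","properties":{"rows":{"type":"array"},"claw":{"type":"number"}},"required":["rows"]}

```bash
mkdir -p pics; python3 - <<'E'
from station import *
import cv2
s=sense();print(s,finger_overhang if not callable(finger_overhang) else finger_overhang())
for n in("top","scene"):
    print(n,camera_model(n)); cv2.imwrite(f"pics/{n}0.png",capture(n)[:,:,::-1])
E
```

```text
{'time_s': 0.0, 'joints': array([-5.10740271e+01,  2.20910286e+01,  3.78948023e-01, -3.06351848e-02,
       -6.84119869e+01, -1.48147439e+01]), 'joint_velocities': array([-0.05809396, -0.02674496,  0.09097525,  0.13355581,  0.04664601,
       -0.00279016]), 'effort': array([ 6.38896327e-04, -3.90665567e+01,  1.87409574e+01,  4.22004372e+00,
        1.09615509e-02, -1.94117401e-04]), 'tcp_pos': array([ 0.25513714, -0.57004512,  0.29114669]), 'ee_rot': array([[-9.12834665e-01, -4.08328208e-01, -9.73729760e-04],
       [-4.08329363e-01,  9.12832484e-01,  1.99692548e-03],
       [ 7.34511536e-05,  2.22046525e-03, -9.99997532e-01]]), 'wrist_force': array([-0.45922817,  0.28679989, -0.11330982]), 'moment': array([ 0.0239225 ,  0.02379316, -0.00472575]), 'gripper_force': 0.0, 'gripper_width': 1.001899278620439} 0.0697
top {'fovy': 51.33254597445662, 'cx': 317.1307759127961, 'cy': 199.83703859437568, 'k1': 0.009461551968227662, 'eye': array([0.46915659, 0.24208268, 0.96530843]), 'rotation': array([[-0.0057956 , -0.99368862,  0.11202381],
       [-0.9995436 ,  0.00907796,  0.02881273],
       [-0.02964783, -0.1118057 , -0.99328772]])}
scene {'fovy': 46.290167418248586, 'cx': 318.10796032093816, 'cy': 199.83272386982824, 'k1': 0.014006545246627797, 'eye': array([0.30933832, 0.72809536, 0.75347879]), 'rotation': array([[-0.89176166, -0.35332314,  0.28270815],
       [-0.45245156,  0.70585605, -0.54502736],
       [-0.00698048, -0.61394625, -0.78931697]])}
```

View pics/top0.png

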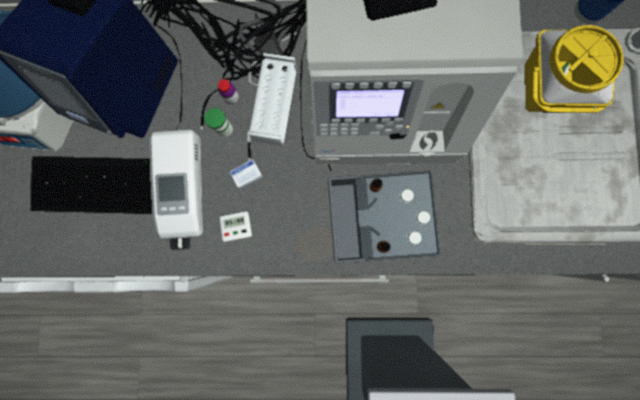

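View pics/scene0.png

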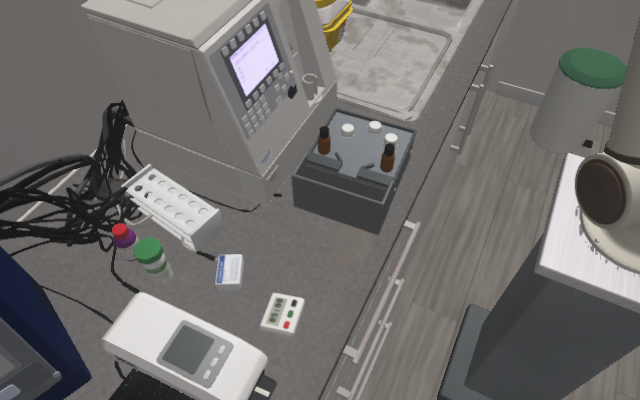

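The top picture shows the tray at columns 330-438, rows 172-260, with its slot on the left (world +y). The caps are near (407,195), (424,217) and (415,238), and the bottles near (376,186) and (383,246). The scene picture agrees, and shows the tall instrument behind the tray.

```bash
cat > h.py <<'E'
from station import *
import numpy as np, cv2
def ray(n,px,z,m=None):
    """world points at height z for pixels px"""
    m=m or camera_model(n); f=200/np.tan(np.radians(m["fovy"]/2))
    d=(np.atleast_2d(px)-[m["cx"],m["cy"]])/f
    u=d.copy()
    for _ in range(8): u=d/(1+m["k1"]*(u**2).sum(1,keepdims=True))
    w=np.c_[u,np.ones(len(u))]@np.array(m["rotation"]).T
    return m["eye"]+w*((z-m["eye"][2])/w[:,2])[:,None]
def proj(n,P,m=None):
    m=m or camera_model(n); f=200/np.tan(np.radians(m["fovy"]/2))
    c=(np.atleast_2d(P)-m["eye"])@np.array(m["rotation"]); u=c[:,:2]/c[:,2:]
    return u*(1+m["k1"]*(u**2).sum(1,keepdims=True))*f+[m["cx"],m["cy"]]
def caps(n,im,z=0.093,box=None,th=170):
    x0,y0,x1,y1=box
    g=im.min(2)[y0:y1,x0:x1]; k,l,st,c=cv2.connectedComponentsWithStats((g>th).astype(np.uint8))
    return [(c[i]+[x0,y0],st[i,4],ray(n,c[i]+[x0,y0],z)[0]) for i in range(1,k) if st[i,4]>25]
E
python3 - <<'E'
from h import *
im=capture("top")
for c in caps("top",im,box=(335,175,436,256)):print(c)
cv2.imwrite("pics/crop1.png",cv2.resize(im[160:270,310:450,::-1],None,fx=5,fy=5,interpolation=cv2.INTER_CUBIC))
E
```

```text
(array([407.31531532, 194.86486486]), np.int32(111), array([0.57630597, 0.07800683, 0.093     ]))
(array([423.625, 216.85 ]), np.int32(120), array([0.52984314, 0.04564897, 0.093     ]))
(array([415.07377049, 237.36885246]), np.int32(122), array([0.4873787 , 0.06470085, 0.093     ]))
```

View pics/crop1.png

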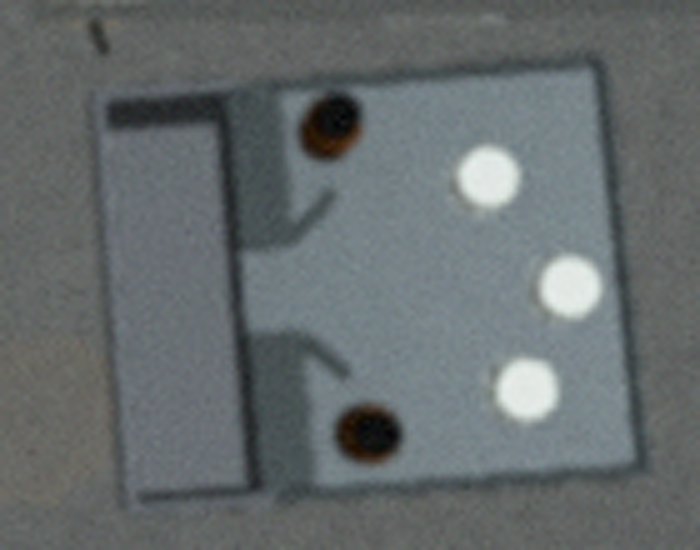

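Enlarged crop: rim corners at (600,60) and (643,468), slot-wall corners at (95,90) and (125,505). Gate block corners are at (243,247), (290,245), (247,335) and (300,332), with both bottles beside the guides. I'll fit the tray pose from these.

```bash
cat > fit.py <<'E'
from h import *
from scipy.optimize import least_squares
C=np.array([[600,60],[643,468],[95,90],[125,505],[243,247],[290,245],[247,335],[300,332]])/5+[309.6,159.6]
L=np.array([[-.104,-.09,.083],[-.104,.09,.083],[.118,-.09,.097],[.118,.09,.097],[.06,-.018,.083],[.036,-.018,.083],[.06,.018,.083],[.036,.018,.083]])
def W(p,L): c,s=np.cos(p[2]),np.sin(p[2]); return np.c_[p[0]+c*L[:,0]-s*L[:,1],p[1]+s*L[:,0]+c*L[:,1],L[:,2]]
r=least_squares(lambda p:(proj("top",W(p,L))-C).ravel(),[.53,.13,1.57],loss="soft_l1")
p=r.x;print(p,np.degrees(p[2]));print(np.round(proj("top",W(p,L))-C,2).tolist())
np.save("pose.npy",p)
c,s=np.cos(p[2]),np.sin(p[2]);R=np.array([[c,-s],[s,c]])
for n,b in(("a",(407.3,194.9)),("b",(423.6,216.85)),("c",(415.07,237.4))):
    w=ray("top",b,.093)[0]; print(n,w,(w[:2]-p[:2])@R)
for b in((335,115),(378,432)):
    w=ray("top",np.array(b)/5+[309.6,159.6],.137)[0];print("bottle",w,(w[:2]-p[:2])@R)
print("gate",W(p,np.array([[.048,0,.075]])))
print("instrument foot",ray("top",[[320,158],[470,157]],0.0))
E
python3 fit.py
```

```text
[0.53366744 0.121911   1.63897566] 93.9063879132554
[[1.45, -1.63], [1.95, 1.68], [-1.42, -0.6], [-0.74, 2.33], [-1.13, 0.37], [0.77, -0.1], [-0.49, -0.31], [0.27, -0.56]]
a [0.576232   0.07804096 0.093     ] [-0.04666789 -0.03947696]
b [0.52984354 0.04570061 0.093     ] [-0.07577282  0.00900697]
c [0.48731444 0.06471068 0.093     ] [-0.05390955  0.05014217]
bottle [0.59624551 0.14668304 0.137     ] [ 0.02045126 -0.06412031]
bottle [0.46989481 0.13257672 0.137     ] [0.01498555 0.06289785]
gate [[0.53039737 0.16979948 0.075     ]]
instrument foot [[ 0.67736382  0.26273037  0.        ]
 [ 0.67534537 -0.08733025  0.        ]]
```

```bash
cat >> h.py <<'E'
import sys
def go(tx,ty,dirdeg,tip):
    """shift in current tool axes (m) and turn (rad) to bring the tool to tray (tx,ty), -x_tool along dirdeg (tray), tip height"""
    p=np.load("pose.npy");c,s=np.cos(p[2]),np.sin(p[2])
    S=sense();R=S["ee_rot"];t=S["tcp_pos"]
    T=np.array([p[0]+c*tx-s*ty,p[1]+s*tx+c*ty,tip+finger_overhang])
    a=np.arctan2(R[1,0],R[0,0]); R0=np.array([[np.cos(a),np.sin(a),0],[np.sin(a),-np.cos(a),0],[0,0,-1]])
    want=p[2]+np.radians(dirdeg)+np.pi
    turn=-((want-a+np.pi)%(2*np.pi)-np.pi)
    d=T-t; Rt=np.array([[np.cos(want),np.sin(want),0],[np.sin(want),-np.cos(want),0],[0,0,-1]])
    q=np.array([[c,s],[-s,c]])@(t[:2]-p[:2])
    print("now tray",np.round(q,4),"tip z",round(t[2]-finger_overhang,4),"target",np.round(T,4))
    print("shift cur axes",np.round(R0.T@d,4),"shift target axes",np.round(Rt.T@d,4),"turn",round(turn,3),"F",np.round(S["wrist_force"],1),"t",S["time_s"])
if __name__=="__main__": go(*map(float,sys.argv[1:5]))
E
python3 h.py -.105 .009 0 .16
```

```text
now tray [-0.6715  0.325 ] tip z 0.2217 target [0.5318 0.0165 0.2297]
shift cur axes [-0.4921  0.4226  0.0617] shift target axes [-0.5665 -0.316   0.0617] turn -1.218 F [ 0.1 -0.4 -0.5] t 0.15
```

>>> jog_arm(
  rows=[
    [[-0.041, 0.035, 0, 0], [-0.041, 0.035, 0, 0], [-0.041, 0.035, 0, 0], [-0.041, 0.035, 0, 0], [-0.041, 0.035, 0, 0], [-0.041, 0.035, 0, 0], [-0.041, 0.035, 0, 0], [-0.041, 0.035, 0, 0], [-0.041, 0.035, 0, 0], [-0.041, 0.035, 0, 0], [-0.041, 0.035, 0, 0], [-0.041, 0.035, 0, 0], [0, 0, 0.008, -0.174], [0, 0, 0.009, -0.174], [0, 0, 0.009, -0.174], [0, 0, 0.009, -0.174], [0, 0, 0.009, -0.174], [0, 0, 0.009, -0.174], [0, 0, 0.009, -0.174], [0, 0, 0, 0]],
  ],
  claw=0.23,
)

```text
time_s: 2.65
tcp_pos: [0.5323, 0.0138, 0.2294]
ee_rot: [[0.066, -0.998, -0.002], [-0.998, -0.066, -0.001], [0.0, 0.002, -1.0]]
wrist_force: [0.3, 0.2, -0.2]
gripper_width: 0.23
gripper_force: 0.0
```

```bash
python3 h.py -.105 .009 0 .0865; python3 - <<'E'
from h import *
print(sense()["gripper_width"])
m=camera_model("wrist");print(m)
cv2.imwrite("pics/w1.png",capture("wrist")[:,:,::-1])
E
```

```text
now tray [-0.1078  0.0088] tip z 0.1597 target [0.5318 0.0165 0.1562]
shift cur axes [-0.0028  0.0003  0.0732] shift target axes [-0.0028  0.0002  0.0732] turn -0.002 F [ 0.3  0.2 -0.2] t 2.65
0.23023267380477255
{'fovy': 66.58488940694093, 'cx': 318.9736265060357, 'cy': 200.3613368784189, 'k1': 0.011918777152185563, 'eye': array([ 0.53711972, -0.05382435,  0.3232698 ]), 'rotation': array([[-0.99783708, -0.06302388, -0.01868551],
       [-0.06570265,  0.96518525,  0.25318094],
       [ 0.00207853,  0.25386101, -0.96723847]])}
```

View pics/w1.png

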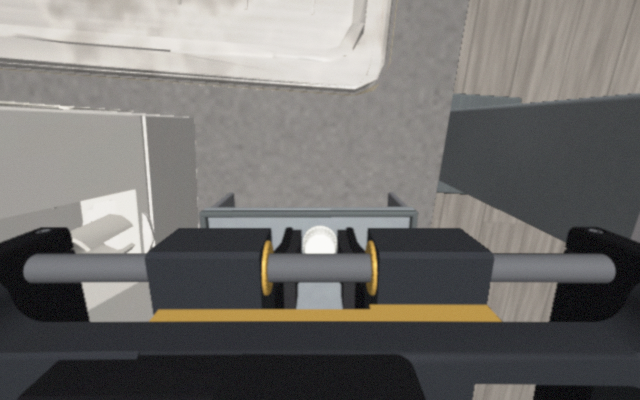

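The wrist view shows cap b at (320,242), centred between the fingers (gap about 295-345). I'll descend behind it.

>>> jog_arm(
  rows=[
    [[0, 0, 0.025, 0], [0, 0, 0.025, 0], [0, 0, 0.015, 0], [0, 0, 0.008, 0], [0, 0, 0, 0], [0, 0, 0, 0]],
  ],
)

```text
time_s: 3.45
tcp_pos: [0.5334, 0.014, 0.158]
ee_rot: [[0.068, -0.998, 0.002], [-0.998, -0.068, 0.0], [-0.0, -0.002, -1.0]]
wrist_force: [0.7, -0.4, -0.1]
gripper_width: 0.228
gripper_force: 0.0
```

```bash
python3 h.py -.0 0 0 .0865; python3 - <<'E'
from h import *
im=capture("top")
for c in caps("top",im,box=(335,175,436,256)):print(c)
cv2.imwrite("pics/c2.png",cv2.resize(im[160:270,310:450,::-1],None,fx=5,fy=5,interpolation=cv2.INTER_CUBIC))
E
```

```text
now tray [-0.1076  0.0076] tip z 0.0883 target [0.5337 0.1219 0.1562]
shift cur axes [-0.1076 -0.0076  0.0018] shift target axes [-0.1076 -0.0076  0.0018] turn -0.0 F [ 0.7 -0.4 -0.1] t 3.45
(array([406.15873016, 192.87301587]), np.int32(63), array([0.58054232, 0.08029286, 0.093     ]))
(array([433.38333333, 214.71666667]), np.int32(60), array([0.53413745, 0.02534253, 0.093     ]))
(array([414.05182342, 228.756238  ]), np.int32(521), array([0.50521667, 0.06623308, 0.093     ]))
(array([361.57630522, 242.65863454]), np.int32(498), array([0.47710779, 0.17546887, 0.093     ]))
```

View pics/c2.png

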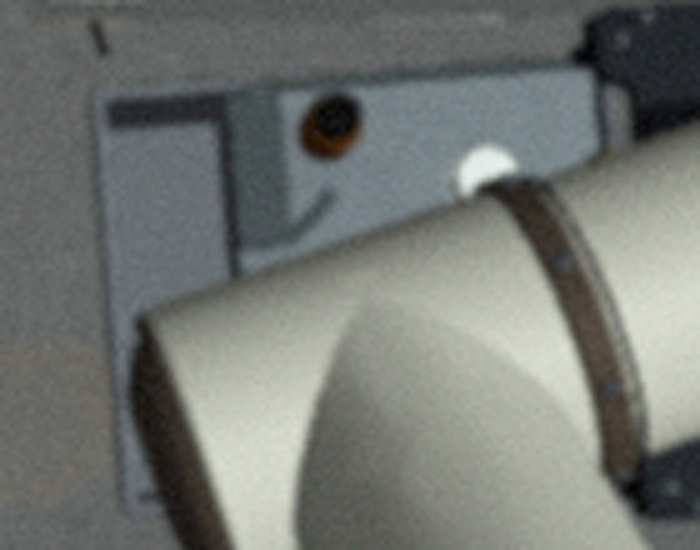

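>>> jog_arm(
  rows=[
    [[-0.004, 0, 0.0015, 0], [-0.006, 0, 0, 0], [-0.006, -0.0006, 0, 0], [-0.008, -0.0006, 0, 0], [-0.008, -0.0006, 0, 0], [-0.008, -0.0006, 0, 0], [-0.008, -0.0006, 0, 0], [-0.008, -0.0006, 0, 0], [-0.008, -0.0006, 0, 0], [-0.008, -0.0006, 0, 0], [-0.008, -0.0006, 0, 0], [-0.008, -0.0006, 0, 0], [-0.008, -0.0006, 0, 0], [-0.008, -0.0006, 0, 0], [0, 0, 0, 0]],
  ],
)

```text
time_s: 5.38
tcp_pos: [0.533, 0.1187, 0.1557]
ee_rot: [[0.069, -0.998, 0.0], [-0.998, -0.069, 0.0], [-0.0, -0.0, -1.0]]
wrist_force: [-0.2, 0.2, 0.2]
gripper_width: 0.231
gripper_force: 0.0
```

```bash
python3 h.py .05 0 0 .0868; python3 - <<'E'
from h import *
im=capture("scene")
cv2.imwrite("pics/s2.png",cv2.resize(im[90:240,270:430,::-1],None,fx=4,fy=4,interpolation=cv2.INTER_CUBIC))
E
```

```text
now tray [-0.0031  0.0009] tip z 0.086 target [0.5303 0.1718 0.1565]
shift cur axes [-0.0531 -0.0009 -0.0008] shift target axes [-0.0531 -0.0009 -0.0008] turn 0.001 F [-0.2  0.2  0.2] t 5.375
```

View pics/s2.png

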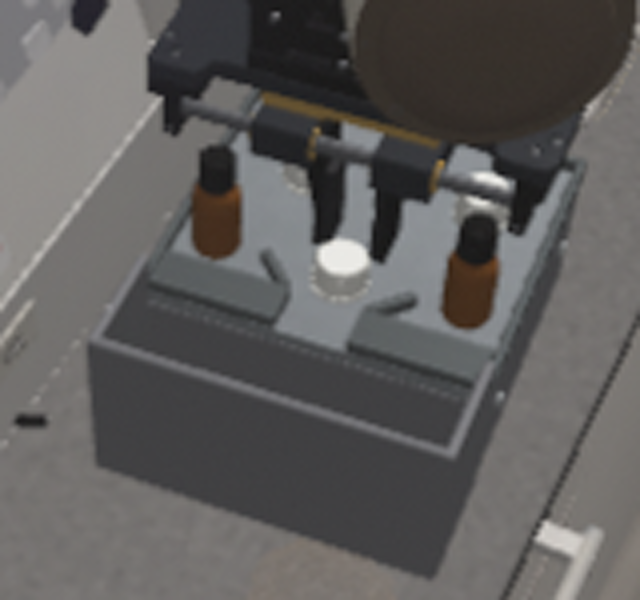

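The scene crop shows cap b at (342,265) between the fingertips, on the axis and entering the guides. Caps a and c and both bottles are untouched.

>>> jog_arm(
  rows=[
    [[-0.006, 0, -0.0005, 0], [-0.006, 0, 0, 0], [-0.006, 0, 0, 0], [-0.006, 0, 0, 0], [-0.006, 0, 0, 0], [-0.006, 0, 0, 0], [-0.006, 0, 0, 0], [-0.006, 0, 0, 0], [-0.006, 0, 0, 0], [0, 0, 0, 0], [0, 0, 0, 0]],
  ],
)

```text
time_s: 6.8
tcp_pos: [0.5292, 0.172, 0.1562]
ee_rot: [[0.068, -0.998, -0.0], [-0.998, -0.068, -0.0], [0.0, 0.0, -1.0]]
wrist_force: [0.0, -0.7, -0.3]
gripper_width: 0.234
gripper_force: 0.0
```

```bash
python3 h.py -.070 0 0 .15; python3 - <<'E'
from h import *
im=capture("scene")
cv2.imwrite("pics/s3.png",cv2.resize(im[90:240,270:430,::-1],None,fx=4,fy=4,interpolation=cv2.INTER_CUBIC))
E
```

```text
now tray [0.0502 0.001 ] tip z 0.0865 target [0.5384 0.0521 0.2197]
shift cur axes [ 0.1202 -0.001  -0.0635] shift target axes [ 0.1202 -0.001  -0.0635] turn -0.0 F [ 0.  -0.7 -0.3] t 6.8
```

View pics/s3.png

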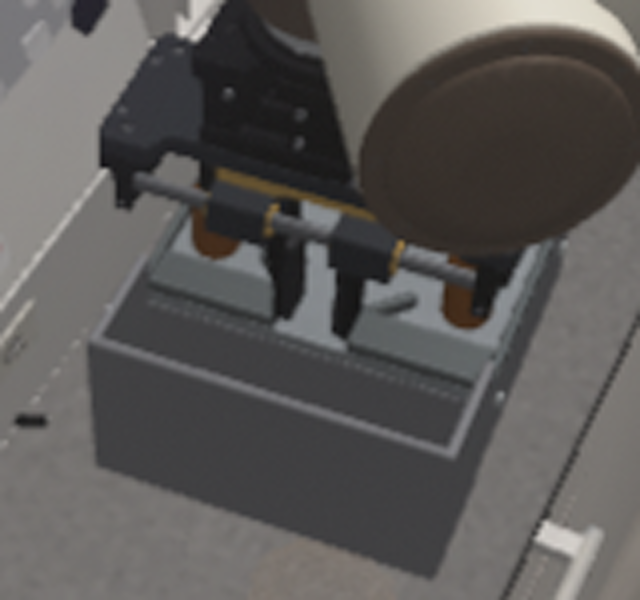

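Cap b is out of the gate and in the slot. Lifting, then on to cap c.

```bash
python3 h.py -.078 .070 -40 .125
```

```text
now tray [0.0502 0.001 ] tip z 0.0865 target [0.4691 0.0393 0.1947]
shift cur axes [ 0.1282  0.069  -0.0385] shift target axes [ 0.1425 -0.0295 -0.0385] turn 0.698 F [ 0.3  0.4 -0.1] t 6.85
```

>>> jog_arm(
  rows=[
    [[0, 0, -0.03, 0], [0, 0, -0.034, 0], [0.032, 0.017, 0, 0], [0.032, 0.017, 0, 0], [0.032, 0.017, 0, 0], [0.032, 0.018, 0, 0], [0, 0, 0, 0.174], [0, 0, 0, 0.174], [0, 0, 0, 0.175], [0, 0, 0, 0.175], [0, 0, 0.03, 0], [0, 0, 0, 0]],
  ],
)

```text
time_s: 8.35
tcp_pos: [0.4678, 0.0389, 0.1888]
ee_rot: [[-0.59, -0.808, -0.005], [-0.808, 0.59, -0.002], [0.004, 0.003, -1.0]]
wrist_force: [-0.5, -0.2, 0.3]
gripper_width: 0.232
gripper_force: 0.0
```

```bash
python3 h.py -.078 .070 -40 .0865; python3 - <<'E'
from h import *
im=capture("scene")
# overlay predicted cap c and a
p=np.load("pose.npy");print(proj("scene",[[.4873,.0647,.093],[.5762,.0780,.093]]))
cv2.imwrite("pics/s4.png",cv2.resize(im[90:240,270:430,::-1],None,fx=4,fy=4,interpolation=cv2.INTER_CUBIC))
E
```

```text
now tray [-0.0783  0.0714] tip z 0.1191 target [0.4691 0.0393 0.1562]
shift cur axes [-0.0011 -0.0008  0.0326] shift target axes [-0.0011 -0.0009  0.0326] turn -0.001 F [-0.5 -0.2  0.3] t 8.35
[[391.38303475 136.8036358 ]
 [348.01457687 127.16341366]]
```

View pics/s4.png

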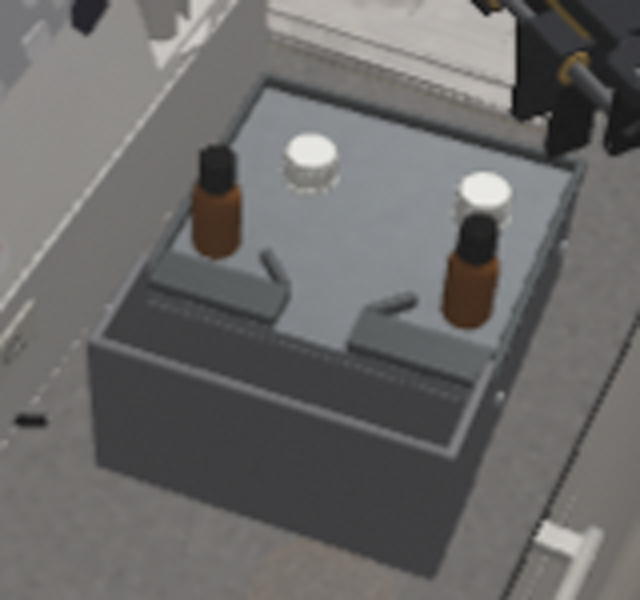

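The crop shows caps a at (312,150) and c at (484,190), matching predictions to about a pixel. Cap b is gone, and the fingers are behind cap c. I'll descend and push it diagonally to the axis.

>>> jog_arm(
  rows=[
    [[0, 0, 0.02, 0], [0, -0.0005, 0.0125, 0], [0, 0, 0, 0], [-0.007, 0, 0, 0], [-0.007, 0, 0, 0], [-0.007, 0, 0, 0], [-0.007, 0, 0, 0], [-0.007, 0, 0, 0], [-0.007, 0, 0, 0], [-0.007, 0, 0, 0], [-0.007, 0, 0, 0], [-0.007, 0, 0, 0], [-0.007, 0, 0, 0], [-0.007, 0, 0, 0], [-0.007, 0, 0, 0], [-0.007, 0, 0, 0], [0, 0, 0, 0]],
  ],
)

```text
time_s: 10.52
tcp_pos: [0.5235, 0.1133, 0.1577]
ee_rot: [[-0.589, -0.808, 0.0], [-0.808, 0.589, 0.0], [-0.0, -0.0, -1.0]]
wrist_force: [-0.9, -0.0, 0.3]
gripper_width: 0.233
gripper_force: 0.0
```

```bash
python3 h.py -.040 0 0 .0865; python3 - <<'E'
from h import *
im=capture("scene")
cv2.imwrite("pics/s5.png",cv2.resize(im[90:240,270:430,::-1],None,fx=4,fy=4,interpolation=cv2.INTER_CUBIC))
E
```

```text
now tray [-0.0079  0.0107] tip z 0.088 target [0.5364 0.082  0.1562]
shift cur axes [ 0.0177 -0.0289  0.0015] shift target axes [ 0.0321 -0.0107  0.0015] turn -0.698 F [-0.9 -0.   0.3] t 10.525
```

View pics/s5.png

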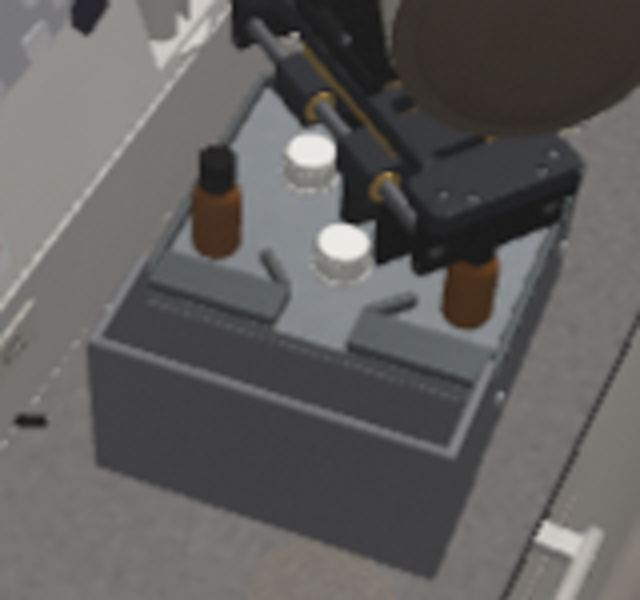

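Cap c now stands near (343,247) before the gate and cap a is untouched. I'll back off, lift, square the tool up and re-engage from behind.

```bash
python3 - <<'E'
from h import *
p=np.load("pose.npy");c,s=np.cos(p[2]),np.sin(p[2])
w=ray("scene",np.array([[343,247],[312,151]])/4+[269.6,89.6],.093)
print((w[:,:2]-p[:2])@np.array([[c,-s],[s,c]]))
E
python3 h.py -.030 .002 0 .0868
```

```text
[[ 0.01115282 -0.00228541]
 [-0.04587333 -0.0400259 ]]
now tray [-0.0081  0.0111] tip z 0.0879 target [0.5337 0.0918 0.1565]
shift cur axes [ 0.0109 -0.021   0.0011] shift target axes [ 0.0219 -0.0091  0.0011] turn -0.698 F [-0.2 -0.7 -0.7] t 10.575
```

>>> jog_arm(
  rows=[
    [[0.008, 0, 0, 0], [0.008, 0, -0.005, 0], [0, 0, -0.02, 0], [0, 0, 0, -0.174], [0, 0, 0, -0.174], [0, 0, 0, -0.175], [0, 0, 0, -0.175], [0, 0, 0, 0]],
  ],
)

```text
time_s: 11.58
tcp_pos: [0.5134, 0.0994, 0.1831]
ee_rot: [[0.065, -0.998, 0.0], [-0.998, -0.065, 0.0], [-0.0, -0.0, -1.0]]
wrist_force: [-0.1, -0.1, 0.1]
gripper_width: 0.235
gripper_force: 0.0
```

```bash
python3 h.py -.030 .002 0 .0868
```

```text
now tray [-0.0211  0.0218] tip z 0.1134 target [0.5337 0.0918 0.1565]
shift cur axes [ 0.0089 -0.0198  0.0266] shift target axes [ 0.0089 -0.0198  0.0266] turn -0.003 F [-0.1 -0.1  0.1] t 11.575
```

>>> jog_arm(
  rows=[
    [[0.008, -0.012, 0, 0], [0, -0.0105, 0, 0], [0, 0, 0.016, 0], [0, 0, 0.0105, 0], [0, 0, 0, 0], [-0.006, 0, 0, 0], [-0.006, 0, 0, 0], [-0.006, 0, 0, 0], [-0.006, 0, 0, 0], [-0.006, 0, 0, 0], [-0.006, 0, 0, 0], [-0.006, 0, 0, 0], [-0.006, 0, 0, 0], [-0.006, 0, 0, 0], [0, 0, 0, 0]],
  ],
)

```text
time_s: 13.45
tcp_pos: [0.533, 0.1478, 0.1562]
ee_rot: [[0.069, -0.998, 0.0], [-0.998, -0.069, 0.0], [-0.0, -0.0, -1.0]]
wrist_force: [-0.2, 0.1, 0.2]
gripper_width: 0.231
gripper_force: 0.0
```

```bash
python3 h.py .052 0.0 0 .0868; python3 - <<'E'
from h import *
im=capture("scene")
cv2.imwrite("pics/s6.png",cv2.resize(im[90:240,270:430,::-1],None,fx=4,fy=4,interpolation=cv2.INTER_CUBIC))
E
```

```text
now tray [ 0.0259 -0.0011] tip z 0.0865 target [0.5301 0.1738 0.1565]
shift cur axes [-0.0261  0.0011 -0.0003] shift target axes [-0.0261  0.0011 -0.0003] turn 0.0 F [-0.2  0.1  0.2] t 13.45
```

View pics/s6.png

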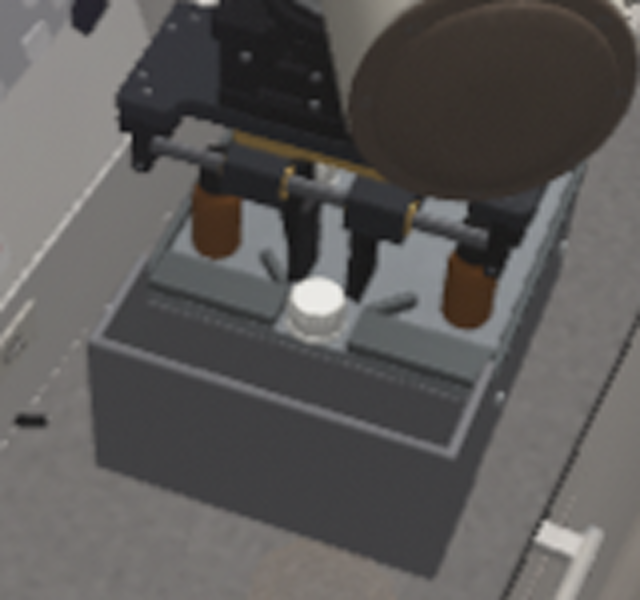

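Cap c is in the lane at (317,305), nearly centred. That was my tenth picture, so I'll check by numbers from here.

>>> jog_arm(
  rows=[
    [[-0.006, 0, 0, 0], [-0.006, 0, 0, 0], [-0.006, 0, 0, 0], [-0.006, 0, 0, 0], [-0.003, 0, 0, 0], [0, 0, 0, 0], [0, 0, 0, 0], [0, 0, 0, 0]],
  ],
)

```text
time_s: 14.5
tcp_pos: [0.5312, 0.1741, 0.1562]
ee_rot: [[0.068, -0.998, -0.0], [-0.998, -0.068, -0.0], [0.0, 0.0, -1.0]]
wrist_force: [0.4, 0.2, 0.4]
gripper_width: 0.23
gripper_force: 0.0
```

```bash
cat > chk.py <<'E'
from h import *
im=capture("scene"); p=np.load("pose.npy");c,s=np.cos(p[2]),np.sin(p[2]);R=np.array([[c,-s],[s,c]])
for a in caps("scene",im,box=(292,105,414,205),th=190): print(a[0].round(1),a[1],((a[2][:2]-p[:2])@R).round(4))
E
python3 chk.py; python3 h.py -.040 -.082 90 .15
```

```text
now tray [ 0.0523 -0.0011] tip z 0.0866 target [0.6182 0.0876 0.2197]
shift cur axes [ 0.0922 -0.0809 -0.0634] shift target axes [ 0.0809  0.0923 -0.0634] turn -1.571 F [0.4 0.5 0.4] t 14.55
```

>>> jog_arm(
  rows=[
    [[0, 0, -0.03, 0], [0, 0, -0.034, 0], [0.033, 0, 0, 0], [0.033, 0, 0, 0], [0.033, 0, 0, 0], [0, 0, 0, -0.175], [0, 0, 0, -0.175], [0, 0, 0, -0.175], [0, 0, 0, -0.175], [0, 0, 0, -0.175], [0, 0, 0, -0.174], [0, 0, 0, -0.174], [0, 0, 0, -0.174], [0, 0, 0, -0.174], [0, 0, 0, 0]],
  ],
)

```text
time_s: 16.42
tcp_pos: [0.5379, 0.0754, 0.2202]
ee_rot: [[0.998, 0.066, -0.0], [0.066, -0.998, -0.0], [-0.0, 0.0, -1.0]]
wrist_force: [1.5, 0.3, -0.3]
gripper_width: 0.23
gripper_force: 0.0
```

```bash
python3 chk.py; python3 h.py -.046 -.0715 90 .0865;python3 -c "
from station import *;print(sense()['joints'].round())"
```

```text
[347.5 127.1] 70 [-0.0464 -0.0405]
now tray [-0.0467 -0.0011] tip z 0.1506 target [0.6081 0.0809 0.1562]
shift cur axes [ 0.0704 -0.0009  0.0641] shift target axes [ 0.0704 -0.0007  0.0641] turn -0.003 F [0.7 0.  0.3] t 16.475
[ 25.  18. -17.  -0. -55.  69.]
```

>>> jog_arm(
  rows=[
    [[0.024, 0, 0, 0], [0.024, 0, 0, 0], [0.0225, 0, 0, 0], [0, 0, 0.025, 0], [0, 0, 0.025, 0], [0, 0, 0.0135, 0], [0, 0, 0, 0]],
  ],
)

```text
time_s: 17.35
tcp_pos: [0.6079, 0.0801, 0.1559]
ee_rot: [[0.998, 0.067, -0.002], [0.067, -0.998, -0.001], [-0.002, 0.001, -1.0]]
wrist_force: [-0.6, 0.6, 0.7]
gripper_width: 0.23
gripper_force: 0.0
```

```bash
python3 chk.py; python3 h.py -.046 -.0195 90 .0865
```

```text
[347.5 127.1] 70 [-0.0464 -0.0405]
now tray [-0.0466 -0.0719] tip z 0.0873 target [0.5563 0.0773 0.1562]
shift cur axes [-0.0524 -0.0005  0.0008] shift target axes [-0.0524 -0.0006  0.0008] turn -0.001 F [-0.2 -0.   0.5] t 17.4
```

>>> jog_arm(
  rows=[
    [[-0.0065, 0, 0, 0], [-0.0065, 0, 0, 0], [-0.0065, 0, 0, 0], [-0.0065, 0, 0, 0], [-0.0065, 0, 0, 0], [-0.0065, 0, 0, 0], [-0.0065, 0, 0, 0], [-0.0065, 0, 0, 0], [0, 0, 0, 0], [0.012, 0, 0, 0], [0, 0, -0.03, 0], [0, 0, -0.035, 0], [0, 0, 0, 0]],
  ],
)

```text
time_s: 19.02
tcp_pos: [0.5709, 0.0782, 0.2249]
ee_rot: [[0.998, 0.069, 0.007], [0.069, -0.998, 0.002], [0.007, -0.002, -1.0]]
wrist_force: [-0.4, 0.8, -1.7]
gripper_width: 0.231
gripper_force: 0.0
```

```bash
python3 chk.py; python3 h.py -.080 0 0 .15
```

```text
[366.3 132.5] 73 [-0.0464 -0.0001]
now tray [-0.0464 -0.0329] tip z 0.1532 target [0.5391 0.0421 0.2197]
shift cur axes [-0.0329  0.0336  0.0032] shift target axes [0.0336 0.0329 0.0032] turn 1.571 F [-1.3 -0.3 -0.9] t 19.075
```

>>> jog_arm(
  rows=[
    [[-0.0165, 0.017, 0, 0], [-0.0165, 0.017, 0, 0], [0, 0, 0, 0.175], [0, 0, 0, 0.175], [0, 0, 0, 0.175], [0, 0, 0, 0.175], [0, 0, 0, 0.175], [0, 0, 0, 0.174], [0, 0, 0, 0.174], [0, 0, 0, 0.174], [0, 0, 0, 0.174], [0, 0, 0.03, 0], [0, 0, 0, 0]],
  ],
)

```text
time_s: 20.7
tcp_pos: [0.5363, 0.0409, 0.1888]
ee_rot: [[0.067, -0.998, -0.007], [-0.998, -0.067, -0.002], [0.002, 0.007, -1.0]]
wrist_force: [0.2, 0.0, -0.2]
gripper_width: 0.227
gripper_force: 0.0
```

```bash
python3 chk.py; python3 h.py -.080 0 0 .0867
```

```text
[366.2 132.5] 75 [-0.0461 -0.0002]
now tray [-0.0809  0.0018] tip z 0.1207 target [0.5391 0.0421 0.1564]
shift cur axes [-0.0009 -0.0018  0.034 ] shift target axes [-0.0009 -0.0018  0.034 ] turn -0.0 F [-1.   0.2  0.6] t 20.75
```

Descend, then push as far as just before the lane (tool x about 0.0).

>>> jog_arm(
  rows=[
    [[0, -0.001, 0.02, 0], [0, 0, 0.014, 0], [0, 0, 0, 0], [-0.007, 0, 0, 0], [-0.007, 0, 0, 0], [-0.007, 0, 0, 0], [-0.007, 0, 0, 0], [-0.007, 0, 0, 0], [-0.007, 0, 0, 0], [-0.007, 0, 0, 0], [-0.007, 0, 0, 0], [-0.007, 0, 0, 0], [-0.007, 0, 0, 0], [-0.007, 0, 0, 0], [-0.004, 0, 0, 0], [0, 0, 0, 0]],
  ],
)

```text
time_s: 22.75
tcp_pos: [0.5332, 0.1226, 0.1577]
ee_rot: [[0.068, -0.998, -0.0], [-0.998, -0.068, 0.0], [-0.0, 0.0, -1.0]]
wrist_force: [-0.0, -0.6, 0.0]
gripper_width: 0.227
gripper_force: 0.0
```

```bash
python3 chk.py; python3 h.py .052 0 0 .0867
```

```text
[354.5 155. ] 87 [ 0.0208 -0.0004]
now tray [0.0005 0.0004] tip z 0.088 target [0.5301 0.1738 0.1564]
shift cur axes [-0.0515 -0.0004  0.0013] shift target axes [-0.0515 -0.0004  0.0013] turn -0.0 F [-0.2 -0.2 -0.5] t 22.8
```

>>> jog_arm(
  rows=[
    [[-0.006, 0, 0.001, 0], [-0.006, 0, 0, 0], [-0.006, 0, 0, 0], [-0.006, 0, 0, 0], [-0.006, 0, 0, 0], [-0.006, 0, 0, 0], [-0.006, 0, 0, 0], [-0.006, 0, 0, 0], [-0.004, 0, 0, 0], [0, 0, 0, 0], [0, 0, 0, 0], [0, 0, 0, 0], [0, 0, -0.03, 0], [0, 0, -0.04, 0], [0.05, 0, -0.04, 0], [0.06, 0, -0.02, 0], [0.06, 0, 0, 0], [0.03, 0, 0, 0], [0, 0, 0, 0], [0, 0, 0, 0]],
  ],
)

```text
time_s: 25.3
tcp_pos: [0.5431, -0.0232, 0.2855]
ee_rot: [[0.068, -0.998, -0.0], [-0.998, -0.068, 0.0], [-0.0, 0.0, -1.0]]
wrist_force: [-0.5, -0.4, -1.4]
gripper_width: 0.225
gripper_force: 0.0
```

```bash
python3 chk.py; python3 - <<'E'
from h import *
im=capture("top")
print("deck+slot whites, top:")
for a in caps("top",im,box=(332,175,436,256),th=120): print(a[0].round(1),a[1],a[2].round(3))
a=cv2.imread("pics/scene0.png").astype(int);b=capture("scene")[:,:,::-1].astype(int)
d=np.abs(a-b).max(2)
for n,(x,y) in dict(b1=(324,140),b2=(387,157),timer=(283,313),box=(229,270)).items(): print(n,d[y-18:y+18,x-12:x+12].mean().round(1))
print(sense()["time_s"],sense()["wrist_force"])
E
```

```text
deck+slot whites, top:
[410.7 214.4] 2804 [0.535 0.072 0.093]
[346.  219.9] 322 [0.525 0.207 0.093]
b1 0.9
b2 4.7
timer 0.7
box 0.7
25.45 [ 0.60123782 -0.18382497  0.4702498 ]
```

```bash
python3 -c "
from station import *
print(finish_job())"
```

```text
the job is handed in; nothing more can be done
None
```

I pushed all three caps one at a time through the gate into the discard slot and handed the job in at about 25 s. The last pictures show no caps on the deck, white in the slot, and the bottles, timer and carton apparently where they were; no verdict came back.

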